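# Load the spice tray and lift it level by its bar

## Task

The spice tray goes back into a shallow drawer, where jars fit only lying down: take the spice jar that is still standing upright on the worktop, to the right of the tray, lay it on its side in the tray's one empty cradle and let go of it. Then grip the tray by its carrying bar, lift it and finish holding it in the air, level and still, about 10 cm clear of the worktop, with all four jars lying in their cradles. Do not drop the jar, do not tip the tray, and leave the other things on the worktop where they are.

Things in the scene. Friction and masses are not known exactly. Their poses are not given: they have to be found in the camera images.
- jar_centre (a point): centre of the spice jar standing upright on the worktop to the right of the tray (loose, 0.11 kg): round, 106 mm high, 45 mm in diameter all the way up, red screw cap on the top 21 mm. The point lies on its axis 53 mm above the foot; z axis along the jar towards the cap.
- tray: spice tray, loose, pale wood, 0.35 kg (0.8 kg with 4 jars); origin: centre of underside. Board 158 (x) x 270 (y) x 8 mm, y within 35 degrees of world y. Middle board along x (12 thick, 42 high); on each side of it two cradles, jars lying along y, cap outwards (other way round is as good). End lips 9 thick, 24 high at y = -135, +135; long sides open. Uprights 22 wide at x = -58, +58 carry the bar.
- cradle (a point): the empty cradle (+x, -y corner: far right): where the centre of a jar lying in it comes to be, 38 mm over the tray's underside; tray axes. Two scalloped saddles, 41 mm wide (x), 10 mm thick, 22 high, stand 14 mm to -y and 34 mm to +y of it; a jar's underside rests 15 mm up. Between middle board and lip: 120 mm for the 106 mm jar. The next jar's axis lies 76 mm to -x.
- tray_bar (a point): middle of the tray's carrying bar, 126 mm above the tray's underside; tray axes. The bar runs 144 mm along tray x, is 19 mm thick (along tray y) and 24 mm high, flat-sided with rounded edges. With four jars the tray balances here. (Beware: a wall cupboard, underside 0.49 m above the worktop, overhangs its back from about 0.57 m ahead of the base.)
- jar_2_centre (a point): centre of the jar lying in the near right cradle (-x, -y), a jar of the same size, cap towards tray -y; z axis towards its cap
- jar_3_centre (a point): centre of the jar lying in the near left cradle (-x, +y), same size, cap towards tray +y; z axis towards its cap
- jar_4_centre (a point): centre of the jar lying in the far left cradle (+x, +y), same size, cap towards tray +y; z axis towards its cap
- salt: salt shaker, 44 mm in diameter, 90 mm high with a grey domed top, loose bystander near the standing jar; origin at its underside
- soup_tin: food tin, 57 mm in diameter, 72 mm high, loose bystander near the standing jar; origin at its underside
- mug: blue-grey mug, 82 x 111 x 106 mm, loose bystander on the left; origin at its underside
Not all that is in view belongs to the job. Leave any blue, green or yellow look-alike of the part that bears jar_centre alone.

How it is judged:
By the outcome, as a careful person would: the job done as asked, in the order asked, and still so for the second after the job is handed in, while the arm keeps its last pose, push and grip.
It also fails if it takes over 64 s, if anything falls off the work surface, if the arm or the gripper's body presses on something with over 40 N, if the wrist force passes 120 N, or if a joint passes its speed limit or range.

## Robot

A 6-joint arm with a two-finger parallel gripper is mounted at the origin on a cart in front of the work surface, level with it; the furniture and walls round the work are solid. World frame = base frame: x ahead of the robot, y to its left, z up, the work surface at z = 0. Lengths are in m, angles in rad, forces in N, time in s.
With the tool pointing down it reaches from about 0.3 to 0.775 m from the base axis. Payload 14.6 kg.
Tool frame: the origin (TCP) lies between the finger pads; the fingertips stand 25 mm ahead of it and the grasp point (between the pads) lies 6 mm ahead of it; z points along the fingers, y is the line along which they close (so a half turn about z gives the same grasp; the last joint's range is limited). The gripper opens to 85 mm and grips with 20 to 120 N. Pads are 22 mm wide; open, the fingers measure 114 mm over their backs; the gripper's body (76 mm by 85 mm) begins 54 mm behind the grasp point. The pads swing forward as they close: fully open they stand 13 mm farther back than shut.
Start: joints at [-1.169, 0.3, 1.521, -0, 1.321, -0.067], TCP at [0.248, -0.491, 0.256] pointing down, gripper open.
Joint ranges: [-3.03, 3.03], [-0.79, 2.21], [0.23, 2.52], [-1.04, 4.18], [0, 3.07], [-2.55, 2.55]. Speed limits (rad/s): [2.22, 2.22, 2.57, 3.14, 3.14, 3.14].

## Interface

Orientations are given as a unit quaternion [w, x, y, z].
In Python, from station import readout, viewer, bot gives the robot as it stands.
- The arm moves only by the tool move_arm, never from a script. Its argument "commands" is a list of rows, each a list of 7 numbers: the shift along the tool's x, y, z normalised to -1 to 1, where 1 is 250 mm, then the turn, a rotation vector about the tool's x, y, z normalised to -1 to 1, where 1 is 360 degrees, then the opening, from 0 (shut) to 1 (fully open). A call has exactly 8 rows; each row is the pose to reach, as a shift and turn from the pose commanded when the call began, along the tool's axes at that moment, turning the shorter way round; what a row does not reach only later rows make up. A row lasts 1/12 s, in which the tool goes at most 41.7 mm and 7.16 degrees, less where a joint would pass 70% of its speed; a pose out of reach is approached as far as the arm can. A call with a number of a shift or a turn outside -1 to 1 is refused whole. A call with a gripper value outside its range is refused whole. The fingers move at their own pace and stop on an object; "force" is the grip in N (left out, the last holds). Time passes only in rows, so rows that repeat a pose let the fingers close, or fill a call up. It gives the time, the measured TCP pose, the force, the opening and the grip force at its end, in the units of the state.
- readout.get_state(): the state, without advancing time (a new reading comes with each control period).
- viewer.get_image(name): name is "scene" or "top"; returns the picture (400x640x3 uint8, blue, green, red); there is no depth.
- viewer.camera_info(name): a dict with "K" (3x3 intrinsics, pixels), "R" (3x3) and "t" (3): a world point X has camera coordinates R X + t. Camera axes: x right, y down, z forward; pixel columns grow to the right and rows downward; lengths in m; the calibration is good to about 2 mm. A picture is of the moment at which its call begins. camera_info takes no time and is no camera call.
- bot.close_job(): hands the job in; it is judged then, once.
The state is a dict: "time_s": time; "q": joint angles; "qd": joint speeds; "joint_torque": joint torques, N m; "position": TCP position; "eef_rot": TCP orientation; "wrist_force": force on the tool from outside, world axes, zero at the start; "wrist_torque": the same for the moment, N m; "grip_width": opening from 0.0 (shut) to 1.0 (fully open); "grip_force": force on a finger pad.
Only numpy, scipy, OpenCV 4.12 (cv2) and the standard library are available. Lean on these libraries where they do the work, as an engineer would, in place of code of your own. Each camera call takes 0.05 s, during which the arm holds its last target. There are 200 camera calls.

## Working session

There is one attempt and no reset: what is moved stays moved. The work goes in short steps, Python scripts to look and compute and a tool call to move; the robot and the scene stay as the last step left them, time stands still between calls to the robot, and variables do not carry over. Pictures are saved under pics/ and viewed, at most 12 in all, crops included, and the job is handed in when it is done.

Besides the shell and the picture viewer there is one more tool, called after "Request:" as a command line: name --pt "numbers of a row" for each row, then --argument value for the rest. move_arm: Moves the arm, as the interface text tells. Scaled input: -1 to 1 covers 250 mm each way for a shift and 360 degrees each way for a turn. Its arguments: {"type":"object","properties":{"commands":{"type":"array"},"force":{"type":"number"}},"required":["commands"]}

```bash
mkdir -p pics; ls
python3 - <<'E'
from station import readout, viewer, bot
import cv2, json
for n in("scene","top"):
    cv2.imwrite(f"pics/{n}0.png",viewer.get_image(n)); i=viewer.camera_info(n)
    print(n,{k:(v.tolist() if hasattr(v,'tolist') else v) for k,v in i.items()})
s=readout.get_state(); print(s)
E
```

```text
pics
scene {'K': [[441.19469202323705, 0.0, 315.6247398948152], [0.0, 441.19469202323705, 200.9033974589844], [0.0, 0.0, 1.0]], 'R': [[0.5037584537054267, -0.8638438761544008, 0.0010853344450702561], [-0.36695220267823986, -0.21512860303975964, -0.9050225218765272], [0.7820316497878492, 0.45551448032384406, -0.4253622655400839]], 't': [-0.33764094466831296, 0.23121883855432634, 1.1808047262017363]}
top {'K': [[433.8462620045405, 0.0, 323.41060324897484], [0.0, 433.8462620045405, 205.27615507152788], [0.0, 0.0, 1.0]], 'R': [[-0.1700104951953533, -0.9854214989364654, -0.0063953856209800685], [-0.7949138177461257, 0.1409728942646501, -0.5901175013833498], [0.5824160487827503, -0.09524238823369591, -0.8072920373717505]], 't': [-0.04666154213242977, 0.4644973490017143, 1.1292768479231223]}
{'time_s': 0.1, 'q': array([-1.16860998e+00,  3.00419094e-01,  1.52152533e+00, -1.22138367e-05,
        1.32070883e+00, -6.66373826e-02]), 'qd': array([ 4.64329715e-04,  1.48411696e-03, -2.38185025e-03, -5.79025642e-05,
        4.35558948e-04, -1.76886078e-03]), 'joint_torque': array([ 2.22788673e-03, -5.44370914e+01, -3.62371194e+01, -3.76968319e-05,
        2.97159510e-03,  3.79354361e-07]), 'position': array([ 0.24841359, -0.49049395,  0.25577341]), 'eef_rot': array([-5.21864306e-04,  9.72650628e-01,  2.32272416e-01, -9.43867694e-05]), 'wrist_force': array([-1.09381737,  0.18280065, -0.62854868]), 'wrist_torque': array([ 0.04564848,  0.00598174, -0.01967496]), 'grip_force': 0.0, 'grip_width': 0.9996262791709397}
```

View pics/scene0.png

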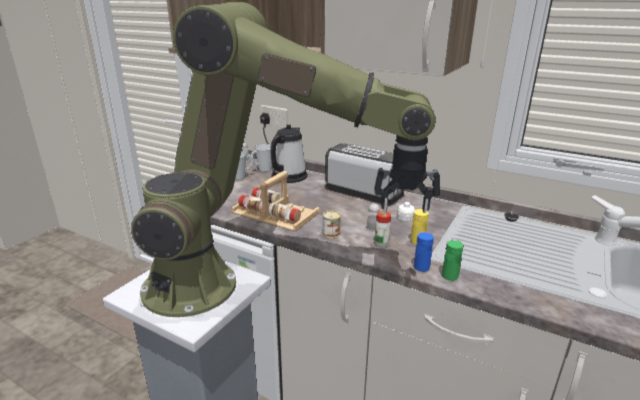

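View pics/top0.png

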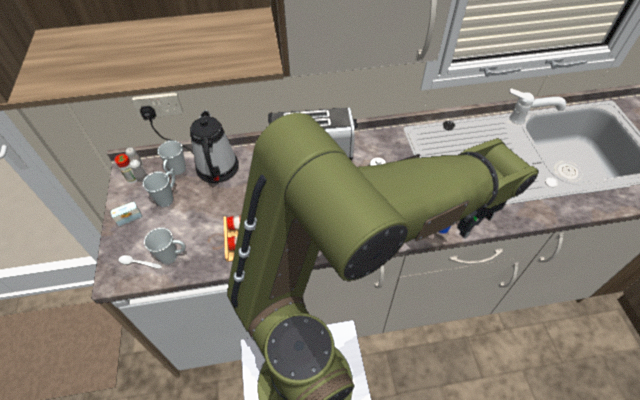

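The scene view shows the tray at about (276,208). What could be taken for the jar: red-capped jar (383,229), blue (424,252), green (453,260), yellow (419,227), salt (374,214), white pot (406,212), tin (331,224), and in the top view a red-capped thing at far left (122,160). I choose (383,229): it has a red cap and stands to the right of the tray. The arm hides the middle of the top view. I'll check the choice in a close crop.

```bash
cat > h.py <<'E'
from station import readout, viewer, bot
import cv2, numpy as np
from scipy.spatial.transform import Rotation as Ro
def cam(n):
    i=viewer.camera_info(n); return [np.array(i[k],float) for k in("K","R","t")]
def ray(n,uv):
    K,R,t=cam(n); d=R.T@np.linalg.solve(K,[uv[0],uv[1],1]); return -R.T@t,d/np.linalg.norm(d)
def plane(n,uv,z):
    c,d=ray(n,uv); return c+d*(z-c[2])/d[2]
def tri(a,b):  # pixels in scene, top -> point, gap
    (c,d),(e,f)=ray("scene",a),ray("top",b)
    s=np.linalg.lstsq(np.c_[d,-f],e-c,rcond=None)[0]; p,q=c+s[0]*d,e+s[1]*f
    return (p+q)/2,np.linalg.norm(p-q)
def proj(n,X):
    K,R,t=cam(n); p=K@(R@np.array(X)+t); return p[:2]/p[2]
def crop(n,box,f,name,im=None):
    im=viewer.get_image(n) if im is None else im
    x0,y0,x1,y1=box; cv2.imwrite("pics/"+name,cv2.resize(im[y0:y1,x0:x1],None,fx=f,fy=f,interpolation=cv2.INTER_CUBIC)); return im
def redblobs(im,amin=15):
    h=cv2.cvtColor(im,cv2.COLOR_BGR2HSV); m=(((h[...,0]<6)|(h[...,0]>173))&(h[...,1]>150)&(h[...,2]>70)).astype('uint8')
    n,l,st,c=cv2.connectedComponentsWithStats(m)
    return [(st[i].tolist(),c[i].round(1).tolist()) for i in range(1,n) if st[i][4]>=amin]
def tcp():
    s=readout.get_state(); q=s["eef_rot"]; return s["position"],Ro.from_quat(np.r_[q[1:],q[0]])
E
python3 - <<'E'
from h import *
im=crop("scene",(225,160,475,290),3.2,"c1.png")
for b in redblobs(im): print(b)
print(proj("scene",[0,0,0]))
for p in [(382,246),(331,236),(373,226),(419,245),(424,269)]: print(p,plane("scene",p,0).round(3))
E
```

```text
([252, 189, 6, 7, 22], [254.4, 191.8])
([239, 196, 6, 10, 30], [241.1, 200.2])
([290, 209, 6, 12, 43], [292.3, 214.3])
([377, 213, 13, 9, 86], [383.2, 217.7])
[189.46891642 287.29577208]
(382, 246) [ 0.46  -0.362  0.   ]
(331, 236) [ 0.434 -0.195  0.   ]
(373, 226) [ 0.566 -0.286  0.   ]
(419, 245) [ 0.524 -0.46   0.   ]
(424, 269) [ 0.402 -0.515  0.   ]
```

View pics/c1.png

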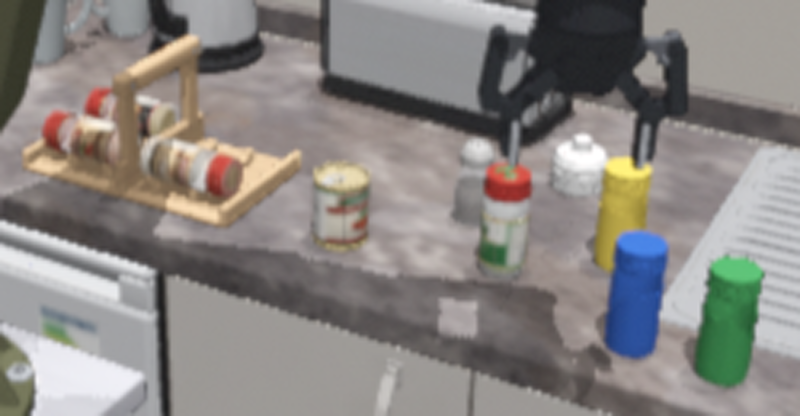

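The crop confirms it: the red-capped jar with a green label stands at (383,229), foot at about (383,244), roughly (0.47,-0.36). The tin is at (331,224), the salt at (374,214) and the blue, green and yellow look-alikes are to the right. I'll swing the arm clear of the top camera.

Request:
move_arm --pt "-0.11 -0.06 -0.05 0 0 0 1" --pt "-0.22 -0.11 -0.1 0 0 0 1" --pt "-0.35 -0.17 -0.2 0 0 0 1" --pt "-0.5 -0.25 -0.3 0 0 0 1" --pt "-0.65 -0.33 -0.4 0 0 0 1" --pt "-0.78 -0.39 -0.4 0 0 0 1" --pt "-0.89 -0.45 -0.4 0 0 0 1" --pt "-0.89 -0.45 -0.4 0 0 0 1"

```text
time_s: 0.82
position: [-0.0062, -0.4906, 0.3569]
eef_rot: [0.0, 0.973, 0.23, -0.001]
wrist_force: [0.5, 0.2, -0.4]
grip_width: 0.998
grip_force: 0.0
```

```bash
cat >> h.py <<'E'
def log():
    import json
    s=readout.get_state(); open("log.jsonl","a").write(json.dumps({k:np.array(s[k]).tolist() for k in("q","position","eef_rot")})+"\n"); return s
E
python3 - <<'E'
from h import *
s=log(); print(s["q"].round(3),s["position"].round(3),s["time_s"])
im=crop("top",(80,80,480,320),2,"t1.png"); cv2.imwrite("pics/t1raw.png",im)
for b in redblobs(im): print(b)
E
```

```text
[-1.658e+00  1.050e-01  1.522e+00 -1.000e-03  1.513e+00 -5.500e-01] [-0.006 -0.491  0.357] 0.8167
([114, 154, 15, 13, 100], [121.7, 160.6])
([390, 194, 12, 4, 23], [396.4, 195.4])
([227, 216, 8, 14, 77], [230.1, 222.6])
([228, 237, 8, 13, 74], [231.1, 243.3])
```

View pics/t1.png

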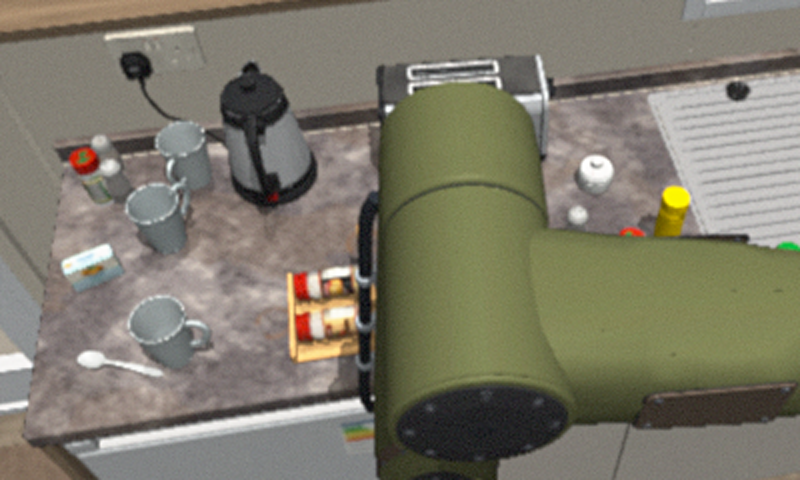

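The near part of the top view shows the tray's left end at (230,233), but the elbow still covers its middle. I'll swing further round.

Request:
move_arm --pt "-0.1 -0.08 0 0 0 0 1" --pt "-0.22 -0.16 0 0 0 0 1" --pt "-0.35 -0.26 0 0 0 0 1" --pt "-0.48 -0.36 0 0 0 0 1" --pt "-0.62 -0.46 0 0 0 0 1" --pt "-0.76 -0.56 0 0 0 0 1" --pt "-0.88 -0.65 0 0 0 0 1" --pt "-0.98 -0.72 0 0 0 0 1"

```text
time_s: 1.53
position: [-0.3027, -0.4404, 0.3558]
eef_rot: [-0.0, 0.973, 0.232, 0.0]
wrist_force: [1.5, -0.8, 0.3]
grip_width: 1.0
grip_force: 0.0
```

Run:
```python
from h import *
s=log(); print(s["q"].round(3),s["position"].round(3),s["time_s"])
im=viewer.get_image("top"); cv2.imwrite("pics/t2raw.png",im)
for b in redblobs(im): print(b)
a=cv2.resize(im[170:290,200:440],None,fx=3.3,fy=3.3,interpolation=cv2.INTER_CUBIC)
cv2.imwrite("pics/t2.png",a)
sc=viewer.get_image("scene"); cv2.imwrite("pics/s2raw.png",sc)
for b in redblobs(sc): print('s',b)
```

```text
[-2.241  0.209  1.406 -0.     1.527 -1.139] [-0.303 -0.44   0.356] 1.5333
([114, 154, 15, 13, 105], [121.9, 160.4])
([227, 216, 8, 14, 76], [230.1, 222.5])
([299, 227, 7, 13, 66], [301.6, 232.7])
([228, 237, 8, 13, 75], [231.1, 243.3])
s ([290, 209, 6, 12, 43], [292.3, 214.3])
s ([377, 213, 13, 9, 86], [383.2, 217.7])
```

View pics/t2.png

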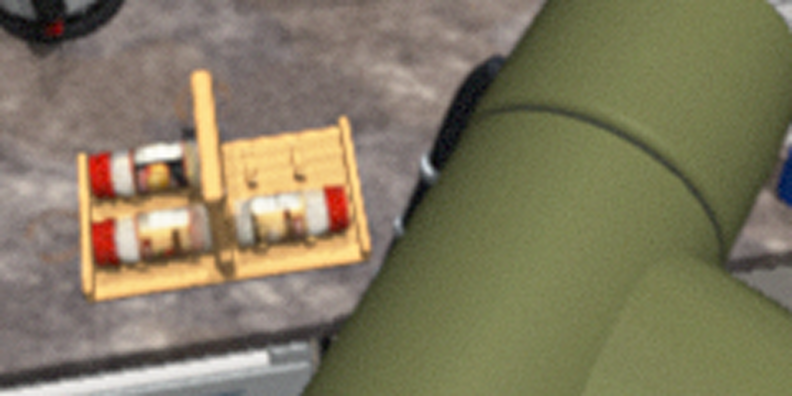

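The whole tray is visible: the bar runs from crop (203,72) to (211,198), the red caps are at raw (230,222), (231,243) and (302,233), and the empty cradle is at far right, crop (280,160). Now the measuring.

Run:
```python
from h import *
T=lambda p:(p[0]/3.3+200,p[1]/3.3+170)
S=lambda p:(p[0]/3.2+225,p[1]/3.2+160)
c={}
for n,a,b in [("j2",(292.3,214.3),(301.6,232.7)),("j3",(241.1,200.2),(231.1,243.3)),("j4",(254.4,191.8),(230.1,222.5)),
 ("barfar",S((197,43)),T((202,75))),("barnear",S((124,78)),T((211,196)))]:
    p,g=tri(a,b); c[n]=p; print(n,p.round(4),round(g,4), "plane45",plane("top",b,.045).round(4))
print("plane126 far/near",plane("top",T((202,75)),.138).round(4),plane("top",T((211,196)),.138).round(4))
co={k:plane("top",T(v),.024) for k,v in dict(FL=(83,155),NL=(90,298),FR=(344,120),NR=(366,255)).items()}
for k,v in co.items(): print(k,v.round(4))
print("ctr",sum(co.values())/4)
for a,b in (("j3","j2"),("j3","j4")):pass
y=c["j3"]-c["j2"]; print("yaw from caps",np.degrees(np.arctan2(-y[0],y[1])))
for L,R in(("FL","FR"),("NL","NR")):
    y=co[L]-co[R]; print("yaw edge",np.degrees(np.arctan2(-y[0],y[1])),np.linalg.norm(y))
# jar
print("jar cap scene at z=.1", plane("scene",(383.2,217.7),.097), "top t1 cap far edge z=.106",plane("top",(396.4,194),.106), plane("top",(390,196),.106),plane("top",(401.5,196),.106))
print(tri((383.2,214.5),(396.4,196.5)))
```

```text
j2 [ 0.4312 -0.0519  0.0452] 0.0057 plane45 [ 0.434  -0.0536  0.045 ]
j3 [0.431  0.1659 0.0454] 0.0048 plane45 [0.4335 0.1647 0.045 ]
j4 [0.5065 0.1646 0.0492] 0.0038 plane45 [0.5114 0.1643 0.045 ]
barfar [0.5487 0.0513 0.1284] 0.0033 plane45 [0.6136 0.0567 0.045 ]
barnear [0.4109 0.0533 0.1346] 0.0087 plane45 [0.4667 0.0609 0.045 ]
plane126 far/near [0.5394 0.0518 0.138 ] [0.4045 0.0556 0.138 ]
FL [0.5509 0.1823 0.024 ]
NL [0.3884 0.182  0.024 ]
FR [ 0.5482 -0.0777  0.024 ]
NR [ 0.3895 -0.0754  0.024 ]
ctr [0.46925312 0.05281237 0.024     ]
yaw from caps 0.056673279946703306
yaw edge -0.5972024548077358 0.25998564309573297
yaw edge 0.24622445235518517 0.2574484576281288
jar cap scene at z=.1 [ 0.46219476 -0.35839286  0.097     ] top t1 cap far edge z=.106 [ 0.48556323 -0.36420386  0.106     ] [ 0.48141327 -0.34241109  0.106     ] [ 0.47513495 -0.37776929  0.106     ]
(array([ 0.47128571, -0.35780386,  0.10668988]), np.float64(0.00884039286773192))
```

Tray yaw is about 0 and its centre (0.470,0.053), bar top ~0.13–0.138. The cradle is therefore at about (0.508,-0.013) and the jar at about (0.466,-0.361). I'll go back towards the jar with a trial tilt, so I can identify the arm kinematics.

Request:
move_arm --pt "0.12 0.05 0 0 0 0 1" --pt "0.24 0.1 0 0 0 0 1" --pt "0.36 0.14 0 0 0 0 1" --pt "0.5 0.19 0 0 0 0 1" --pt "0.64 0.24 0 0 0 0 1" --pt "0.78 0.29 0 0 0 0 1" --pt "0.9 0.34 0 0 0 0 1" --pt "1.0 0.37 0 0 0 0 1"

```text
time_s: 2.3
position: [-0.0327, -0.4099, 0.3563]
eef_rot: [0.0, 0.972, 0.233, 0.0]
wrist_force: [0.6, -0.6, -0.8]
grip_width: 1.0
grip_force: 0.0
```

```bash
python3 -c "
from h import *
s=log();print(s['q'].round(3),s['position'])"
```

```text
[-1.74  -0.082  1.713  0.     1.51  -0.64 ] [-0.0326543  -0.40988778  0.3562756 ]
```

Request:
move_arm --pt "0.12 0.05 0 0 0.018 0 1" --pt "0.24 0.1 0 0 0.036 0 1" --pt "0.36 0.14 0 0 0.054 0 1" --pt "0.5 0.19 0 0 0.072 0 1" --pt "0.6 0.24 0 0 0.09 0 1" --pt "0.6 0.24 0 0.015 0.1 0 1" --pt "0.6 0.24 0 0.03 0.11 0 1" --pt "0.6 0.24 0 0.03 0.11 0 1"

```text
time_s: 2.97
position: [0.1261, -0.3962, 0.3547]
eef_rot: [-0.173, 0.91, 0.217, 0.309]
wrist_force: [0.2, 0.6, -1.4]
grip_width: 1.002
grip_force: 0.0
```

```bash
python3 -c "
from h import *
s=log();print(s['q'].round(3),s['position'],s['eef_rot'])"
```

```text
[-1.606  0.145  1.608  0.52   1.899 -0.464] [ 0.12609578 -0.39620216  0.35474392] [-0.17311171  0.90968025  0.21746018  0.30858589]
```

```bash
cat > fk.py <<'E'
from h import *
import json
from scipy.optimize import least_squares
def rots(q):
    A=Ro.from_euler; R1=A('z',q[0]);R2=R1*A('y',q[1]);R3=R2*A('y',q[2]);R5=R3*A('z',q[3])*A('y',q[4]);R6=R5*A('z',q[5]+np.pi/2)
    return R1,R2,R3,R5,R6
# p = d1*z + R1(a1,e,0) + R2(0,0,a2)+R3(a3,0,L)+R6(0,0,d)
def rows(q):
    R1,R2,R3,R5,R6=[r.as_matrix() for r in rots(q)]
    return np.c_[[0,0,1],R1[:,0],R1[:,1],R2[:,2],R3[:,0],R3[:,2],R6[:,2]]
def par():
    L=[json.loads(l) for l in open("log.jsonl")]
    L.append(dict(q=[-1.16860998,.300419094,1.52152533,0,1.32070883,-.0666373826],position=[.24841359,-.49049395,.25577341]))
    A=np.vstack([rows(l["q"]) for l in L]); b=np.concatenate([l["position"] for l in L])
    x=np.linalg.lstsq(np.vstack([A,1e-3*np.eye(7)]),np.r_[b,np.zeros(7)],rcond=None)[0]; return x,np.abs(A@x-b).max(),L
LO=np.array([-3.03,-.79,.23,-1.04,0,-2.55]);HI=np.array([3.03,2.21,2.52,4.18,3.07,2.55])
def fkp(q,x): return rows(q)@x, rots(q)[-1]
def ik(p,R,x,q0):
    f=lambda q:np.r_[(fkp(q,x)[0]-p)*5,(R.inv()*fkp(q,x)[1]).as_rotvec()]
    r=least_squares(f,np.clip(q0,LO+.01,HI-.01),bounds=(LO,HI)); return r.x,np.linalg.norm(r.fun)
E
python3 - <<'E'
from fk import *
x,e,L=par(); print("d1,a1,e,a2,a3,L,d6",x.round(4),e)
for l in L[:-1]:
    q=l["eef_rot"]; print((Ro.from_quat(np.r_[q[1:],q[0]]).inv()*rots(l["q"])[-1]).magnitude().round(4))
E
```

```text
d1,a1,e,a2,a3,L,d6 [0.2212 0.     0.0366 0.4242 0.0409 0.4475 0.2198] 2.2563749524917576e-06Traceback (most recent call last):
  File "<stdin>", line 4, in <module>
AttributeError: 'float' object has no attribute 'round'
```

```bash
cat >> fk.py <<'E'
U=np.array([0,0,1.])
def Rg(phi,dl,sg): # tool at grasp, standing jar
    f=np.array([np.cos(phi),np.sin(phi),0]); z=np.cos(dl)*f-np.sin(dl)*U; x=sg*(np.cos(dl)*U+np.sin(dl)*f)
    return Ro.from_matrix(np.c_[x,np.cross(z,x),z])
def Rl(c,dl,sg,up=U): # jar lying, cap along c
    z=-np.cos(dl)*up-np.sin(dl)*c; x=sg*(np.cos(dl)*c-np.sin(dl)*up)
    return Ro.from_matrix(np.c_[x,np.cross(z,x),z])
def tcpof(g,R): return np.array(g)-R.apply([0,0,.006])
JAR=np.array([.466,-.361,.066]); LAY=np.array([.508,-.026,.038])
E
python3 - <<'E'
from fk import *
x,_,_=par(); rng=np.random.default_rng(0)
seeds=[np.array([a,.6,2.0,b,1.2,c]) for a in(-.8,-.3,.1) for b in(0,1.5,3.1) for c in(-1.5,1.5)]
def sols(p,R):
    out=[]
    for s in seeds:
        q,e=ik(p,R,x,s)
        if e<1e-4 and not any(np.abs(q-o).max()<.05 for o in out): out.append(q)
    return out
D=np.radians
for dl in (20,35):
  for sg in(1,-1):
    for c in (-1,1):
      for q in sols(tcpof(LAY,Rl(np.array([0,c,0]),D(dl),sg)),Rl(np.array([0,c,0]),D(dl),sg)): print("LAY",dl,sg,c,q.round(2))
    for ph in(-60,-35,-10,15):
      R=Rg(D(ph),D(dl),sg)
      for q in sols(tcpof(JAR,R),R): print("  G",dl,sg,ph,q.round(2))
E
```

```text
LAY 20 1 1 [ 0.03  0.53  1.8  -0.46  0.88  0.34]
  G 20 1 -60 [-0.55  0.62  2.08  3.78  0.85 -1.84]
  G 20 1 -35 [-0.78  0.6   2.14  2.92  0.83 -1.48]
  G 20 1 -10 [-0.99  0.63  2.05  2.13  0.94 -1.16]
  G 20 1 15 [-1.08  0.72  1.84  1.56  1.16 -0.95]
LAY 20 -1 -1 [-0.27  0.54  1.78  0.41  0.96 -0.53]
  G 20 -1 -60 [-0.55  0.62  2.08  3.78  0.85  1.3 ]
  G 20 -1 -35 [-0.78  0.6   2.14  2.92  0.83  1.66]
  G 20 -1 -10 [-0.99  0.63  2.05  2.13  0.94  1.98]
  G 20 -1 15 [-1.08  0.72  1.84  1.56  1.16  2.19]
LAY 35 1 -1 [-0.37  0.61  1.75  0.64  1.12  2.39]
LAY 35 1 1 [ 0.13  0.59  1.78 -0.74  1.    0.62]
  G 35 1 -60 [-0.58  0.51  2.04  4.05  0.49 -2.13]
  G 35 1 -35 [-0.77  0.49  2.09  2.81  0.41 -1.36]
  G 35 1 -10 [-0.94  0.53  2.01  1.85  0.63 -0.84]
  G 35 1 15 [-1.03  0.62  1.84  1.33  0.95 -0.72]
LAY 35 -1 -1 [-0.37  0.61  1.75  0.64  1.12 -0.75]
LAY 35 -1 1 [ 0.13  0.59  1.78 -0.74  1.   -2.53]
  G 35 -1 -60 [-0.58  0.51  2.04  4.05  0.49  1.01]
  G 35 -1 -35 [-0.77  0.49  2.09  2.81  0.41  1.79]
  G 35 -1 -10 [-0.94  0.53  2.01  1.85  0.63  2.3 ]
  G 35 -1 15 [-1.03  0.62  1.84  1.33  0.95  2.42]
```

```bash
cat >> fk.py <<'E'
def plan(p,R,n=8,q=None,P0=None,chain=False):
    x,_,_=par(); s=readout.get_state()
    if P0 is None: p0,R0=tcp(); q=s["q"]
    else: p0,R0=P0
    d=R0.inv().apply(np.array(p)-p0); rv=(R0.inv()*R).as_rotvec()
    print("shift/250",(d/.25).round(3),"turn/360",(rv/2/np.pi).round(4),"mm",round(np.linalg.norm(d)*1e3,1),"deg",round(np.degrees(np.linalg.norm(rv)),1))
    qs=[q]; e=0
    for k in range(1,n+1):
        qq,er=ik(p0+R0.apply(d)*k/n,R0*Ro.from_rotvec(rv*k/n),x,qs[-1]); qs.append(qq); e=max(e,er)
    qs=np.array(qs); print(" q end",qs[-1].round(2)," maxstep",np.abs(np.diff(qs,axis=0)).max(0).round(2)," ikerr",round(e,4))
    return (np.array(p),R),qs[-1]
E
python3 - <<'E'
from fk import *
D=np.radians; dl=D(30)
R=Rg(D(-8),dl,-1); g=tcpof(JAR,R); back=g-R.apply([0,0,.11])+[0,0,.06]
A,q=plan(back,R,20); print(back.round(3))
A,q=plan(g-R.apply([0,0,.08]),R,4,q,A); A,q=plan(g,R,4,q,A)
A,q=plan(g+[0,0,.17],R,6,q,A)
R2=Rl(np.array([0,-1,0]),dl,-1); l=tcpof(LAY,R2); print("lay tcp",l.round(3))
A,q=plan(l+[0,0,.13],R2,16,q,A); A,q=plan(l,R2,6,q,A)
E
```

```text
shift/250 [0.31  0.44  1.068] turn/360 [-0.0871 -0.1413 -0.422 ] mm 299.0 deg 163.2
 q end [-0.89  0.03  2.1   0.61  0.42 -2.55]  maxstep [0.07 0.02 0.04 0.09 0.1  0.2 ]  ikerr 0.4921
[ 0.367 -0.347  0.184]
shift/250 [0.208 0.    0.24 ] turn/360 [0. 0. 0.] mm 79.4 deg 0.0
 q end [-0.82  0.22  2.08  0.6   0.26 -2.55]  maxstep [0.02 0.05 0.01 0.   0.04 0.  ]  ikerr 0.5456
shift/250 [-0.   -0.    0.32] turn/360 [0. 0. 0.] mm 80.0 deg 0.0
 q end [-0.74  0.42  1.93  0.63  0.19 -2.55]  maxstep [0.02 0.05 0.04 0.01 0.02 0.  ]  ikerr 0.541
shift/250 [-0.589 -0.    -0.34 ] turn/360 [0. 0. 0.] mm 170.0 deg 0.0
 q end [-0.81  0.13  1.89  0.69  0.48 -2.55]  maxstep [0.01 0.06 0.02 0.01 0.05 0.  ]  ikerr 0.5
lay tcp [ 0.508 -0.029  0.043]
shift/250 [0.227 1.338 0.134] turn/360 [0.0644 0.2024 0.2404] mm 341.0 deg 115.5
 q end [-0.34  0.37  1.71  0.51  1.29 -0.54]  maxstep [0.06 0.03 0.03 0.18 0.08 0.3 ]  ikerr 0.2482
shift/250 [-0.26  0.    0.45] turn/360 [0. 0. 0.] mm 130.0 deg 0.0
 q end [-0.34  0.58  1.76  0.57  1.06 -0.69]  maxstep [0.   0.04 0.02 0.01 0.04 0.03]  ikerr 0.0
```

```bash
cat >> fk.py <<'E'
def jplan(qa,qb,n):
    x,_,_=par(); P=[fkp(qa+(qb-qa)*k/n,x) for k in range(n+1)]
    for (p,R),(p2,R2) in zip(P,P[1:]):
        rv=(R.inv()*R2).as_rotvec(); print("  shift",(R.inv().apply(p2-p)/.25).round(3),"turn",(rv/2/np.pi).round(4),"deg",np.degrees(np.linalg.norm(rv)).round(0),"to",p2.round(3),"wrist z",(p2-R2.apply([0,0,.22]))[2].round(3))
E
python3 - <<'E'
from fk import *
D=np.radians; dl=D(30); x,_,_=par()
R=Rg(D(-8),dl,-1); g=tcpof(JAR,R); back=g-R.apply([0,0,.09])+[0,0,.05]
qg,e=ik(g,R,x,[-.95,.55,2.0,1.9,.7,2.2]); print("grasp",qg.round(2),e)
qb,e=ik(back,R,x,qg); print("back",back.round(3),qb.round(2),e)
ql_,e=ik(g+[0,0,.2],R,x,qg); print("lift",ql_.round(2),e)
R2=Rl(np.array([0,-1,0]),dl,-1); l=tcpof(LAY,R2)
qh,e=ik(l+[0,0,.13],R2,x,[-.37,.5,1.75,.64,1.12,-.75]); print("hover",qh.round(2),e)
ql,e=ik(l,R2,x,qh); print("lay",ql.round(2),e)
print("to back"); jplan(readout.get_state()["q"],qb,4)
print("carry"); jplan(ql_,qh,3)
E
```

```text
grasp [-0.97  0.56  2.02  1.91  0.75  2.19] 1.5743071918293064e-15
back [ 0.384 -0.349  0.164] [-1.12  0.25  2.15  1.6   0.81  2.46] 2.236680485214684e-09
lift [-0.97  0.17  2.02  1.67  0.7   2.55] 0.156252077934632
hover [-0.34  0.37  1.71  0.51  1.29 -0.54] 2.9462635236389094e-14
lay [-0.34  0.58  1.76  0.57  1.06 -0.69] 9.074883894967335e-12
to back
  shift [0.167 0.243 0.334] turn [-0.0153  0.0365  0.1097] deg 42.0 to [ 0.227 -0.398  0.308] wrist z 0.45
  shift [0.142 0.031 0.337] turn [0.0091 0.0363 0.1287] deg 48.0 to [ 0.31  -0.39   0.269] wrist z 0.384
  shift [-0.007  0.035  0.286] turn [0.02   0.0241 0.1441] deg 53.0 to [ 0.364 -0.375  0.224] wrist z 0.325
  shift [0.038 0.195 0.186] turn [0.0225 0.0187 0.153 ] deg 56.0 to [ 0.384 -0.349  0.164] wrist z 0.274
carry
  shift [-0.037  0.58   0.184] turn [-0.0783 -0.0308 -0.2229] deg 86.0 to [ 0.529 -0.224  0.237] wrist z 0.353
  shift [-0.419  0.15   0.222] turn [-0.021  -0.0813 -0.2194] deg 85.0 to [ 0.535 -0.105  0.203] wrist z 0.359
  shift [-0.178 -0.215  0.197] turn [ 0.0499 -0.0669 -0.2139] deg 83.0 to [ 0.508 -0.029  0.173] wrist z 0.364
```

```bash
cat > pl.py <<'E'
from fk import *
D=np.radians; dl=D(22); x,_,_=par(); phi=D(-20)
R=Rg(phi,dl,-1); g=tcpof(JAR,R); back=g-R.apply([0,0,.09])+[0,0,.04]
qg,e1=ik(g,R,x,[-.9,.6,2.05,2.2,.8,1.9]); qb,e2=ik(back,R,x,qg); qL,e3=ik(g+[0,0,.12],R,x,qg)
R2=Rl(np.array([0,-1,0]),dl,-1); l=tcpof(LAY,R2)
qh,e4=ik(l+[0,0,.12],R2,x,[-.37,.5,1.75,.64,1.12,-.75]); ql,e5=ik(l,R2,x,qh)
E
python3 - <<'E'
from pl import *
for n,q,e in(("grasp",qg,e1),("back",qb,e2),("lift",qL,e3),("hover",qh,e4),("lay",ql,e5)): print(n,q.round(2),round(e,5))
print("to back"); jplan(readout.get_state()["q"],qb,4)
print("carry"); jplan(qL,qh,6)
E
```

```text
grasp [-0.91  0.6   2.1   2.4   0.83  1.89] 0.0
back [-1.05  0.29  2.3   2.17  0.81  2.06] 0.0
lift [-0.91  0.29  2.11  2.15  0.63  2.23] 0.0
hover [-0.28  0.35  1.72  0.39  1.21 -0.45] 0.0
lay [-0.28  0.55  1.78  0.45  0.98 -0.57] 0.0
to back
  shift [0.269 0.263 0.386] turn [-0.0125  0.0586  0.0941] deg 40.0 to [ 0.254 -0.389  0.313] wrist z 0.43
  shift [0.133 0.04  0.366] turn [0.0149 0.0532 0.1257] deg 49.0 to [ 0.346 -0.377  0.282] wrist z 0.348
  shift [-0.051  0.139  0.239] turn [0.0222 0.0401 0.1482] deg 56.0 to [ 0.39  -0.364  0.229] wrist z 0.279
  shift [0.11  0.354 0.037] turn [0.0257 0.0409 0.1569] deg 59.0 to [ 0.382 -0.331  0.142] wrist z 0.224
carry
  shift [-0.082  0.355  0.084] turn [-0.0445 -0.0122 -0.1179] deg 46.0 to [ 0.517 -0.285  0.199] wrist z 0.285
  shift [-0.227  0.235  0.101] turn [-0.036  -0.0294 -0.1167] deg 45.0 to [ 0.548 -0.205  0.2  ] wrist z 0.299
  shift [-0.265  0.071  0.108] turn [-0.0219 -0.0409 -0.1154] deg 45.0 to [ 0.555 -0.133  0.192] wrist z 0.315
  shift [-0.205 -0.058  0.099] turn [-0.0056 -0.0459 -0.1138] deg 44.0 to [ 0.545 -0.076  0.18 ] wrist z 0.332
  shift [-0.102 -0.108  0.072] turn [ 0.0105 -0.0451 -0.1115] deg 43.0 to [ 0.526 -0.041  0.168] wrist z 0.349
  shift [-0.022 -0.084  0.027] turn [ 0.025  -0.0397 -0.108 ] deg 42.0 to [ 0.508 -0.028  0.164] wrist z 0.368
```

Request:
move_arm --pt "0.04 0.04 0.06 -0.002 0.008 0.013 1" --pt "0.09 0.09 0.13 -0.004 0.018 0.03 1" --pt "0.14 0.14 0.2 -0.006 0.029 0.047 1" --pt "0.19 0.19 0.27 -0.009 0.041 0.065 1" --pt "0.24 0.23 0.34 -0.011 0.051 0.082 1" --pt "0.27 0.263 0.386 -0.0125 0.0586 0.0941 1" --pt "0.27 0.263 0.386 -0.0125 0.0586 0.0941 1" --pt "0.27 0.263 0.386 -0.0125 0.0586 0.0941 1"

```text
time_s: 3.63
position: [0.2535, -0.3891, 0.315]
eef_rot: [-0.251, 0.87, -0.1, 0.412]
wrist_force: [-0.2, 0.0, 1.3]
grip_width: 1.0
grip_force: 0.0
```

Request:
move_arm --pt "0.02 0.01 0.05 0.002 0.007 0.017 1" --pt "0.04 0.01 0.1 0.004 0.014 0.034 1" --pt "0.06 0.02 0.16 0.006 0.022 0.052 1" --pt "0.08 0.02 0.22 0.009 0.03 0.071 1" --pt "0.1 0.03 0.28 0.011 0.038 0.09 1" --pt "0.12 0.04 0.33 0.013 0.047 0.11 1" --pt "0.133 0.04 0.366 0.015 0.053 0.126 1" --pt "0.133 0.04 0.366 0.015 0.053 0.126 1"

```text
time_s: 4.3
position: [0.3456, -0.378, 0.2829]
eef_rot: [-0.41, 0.672, -0.448, 0.423]
wrist_force: [-1.0, -0.0, -0.3]
grip_width: 1.002
grip_force: 0.0
```

Request:
move_arm --pt "-0.01 0.02 0.03 0.002 0.005 0.018 1" --pt "-0.01 0.03 0.06 0.005 0.01 0.036 1" --pt "-0.02 0.05 0.09 0.008 0.015 0.054 1" --pt "-0.025 0.07 0.12 0.011 0.02 0.072 1" --pt "-0.03 0.09 0.15 0.014 0.025 0.09 1" --pt "-0.04 0.1 0.18 0.017 0.03 0.11 1" --pt "-0.05 0.12 0.21 0.02 0.036 0.13 1" --pt "-0.05 0.14 0.24 0.022 0.04 0.148 1"

```text
time_s: 4.97
position: [0.3893, -0.366, 0.2304]
eef_rot: [0.541, -0.319, 0.716, -0.304]
wrist_force: [-0.2, -0.8, 0.1]
grip_width: 1.001
grip_force: 0.0
```

Run:
```python
from pl import *
s=readout.get_state(); print(s["q"].round(2),s["position"].round(3),s["time_s"])
plan(back,R)
print(redblobs(viewer.get_image("scene")))
im=viewer.get_image("top"); cv2.imwrite("pics/t3raw.png",im); print(redblobs(im))
```

```text
[-1.19  0.25  2.12  1.75  1.08  1.42] [ 0.389 -0.366  0.23 ] 4.9667
shift/250 [0.1   0.366 0.041] turn/360 [0.025  0.0408 0.1595] mm 95.5 deg 59.9
 q end [-1.05  0.29  2.3   2.17  0.81  2.06]  maxstep [0.02 0.01 0.03 0.06 0.04 0.09]  ikerr 0.0
[([252, 189, 6, 7, 24], [254.2, 191.8]), ([239, 196, 6, 10, 32], [241.2, 200.3]), ([290, 209, 6, 12, 42], [292.3, 214.1]), ([377, 212, 13, 10, 87], [383.2, 217.7])]
[([114, 154, 15, 13, 101], [121.8, 160.5]), ([389, 194, 14, 14, 85], [394.4, 200.5]), ([227, 216, 8, 14, 77], [230.1, 222.6]), ([228, 237, 7, 13, 73], [230.9, 242.6])]
```

Request:
move_arm --pt "0.01 0.04 0.005 0.003 0.005 0.019 1" --pt "0.02 0.08 0.01 0.006 0.01 0.038 1" --pt "0.04 0.13 0.015 0.009 0.015 0.057 1" --pt "0.05 0.18 0.02 0.012 0.02 0.077 1" --pt "0.06 0.23 0.025 0.015 0.025 0.097 1" --pt "0.075 0.28 0.03 0.018 0.03 0.117 1" --pt "0.09 0.33 0.04 0.021 0.035 0.138 1" --pt "0.1 0.366 0.041 0.025 0.041 0.1595 1"

```text
time_s: 5.73
position: [0.3826, -0.3308, 0.1421]
eef_rot: [0.553, 0.122, 0.817, -0.107]
wrist_force: [-0.6, -1.3, -0.2]
grip_width: 0.998
grip_force: 0.0
```

Run:
```python
from pl import *
s=readout.get_state(); print(s["q"].round(2),s["position"].round(3),s["time_s"])
plan(back,R); plan(g-R.apply([0,0,.06]),R); plan(g,R)
ims={n:viewer.get_image(n) for n in("scene","top")}
for n in ims:
    print(n,redblobs(ims[n]))
    a=np.linspace(0,2*np.pi,40)
    P=np.array([proj(n,[JAR[0]+.0225*np.cos(t),JAR[1]+.0225*np.sin(t),z]) for t in a for z in(.085,.106)])
    print(" pred cap bbox",P.min(0).round(1),P.max(0).round(1), "dx/10mm",(proj(n,[JAR[0]+.01,JAR[1],.1])-proj(n,[JAR[0],JAR[1],.1])).round(1),"dy",(proj(n,[JAR[0],JAR[1]+.01,.1])-proj(n,[JAR[0],JAR[1],.1])).round(1))
A=cv2.resize(ims["scene"][140:270,330:470],None,fx=2.8,fy=2.8,interpolation=2);B=cv2.resize(ims["top"][140:270,330:470],None,fx=2.8,fy=2.8,interpolation=2)
cv2.imwrite("pics/g1.png",np.hstack([A,B]))
```

```text
[-1.06  0.3   2.3   2.16  0.83  2.01] [ 0.383 -0.331  0.142] 5.7333
shift/250 [ 0.001  0.001 -0.001] turn/360 [0.0014 0.0018 0.0074] mm 0.4 deg 2.8
 q end [-1.05  0.29  2.3   2.17  0.81  2.06]  maxstep [0.   0.   0.   0.   0.   0.01]  ikerr 0.0
shift/250 [0.151 0.006 0.177] turn/360 [0.0014 0.0018 0.0074] mm 58.2 deg 2.8
 q end [-1.    0.48  2.23  2.31  0.87  1.91]  maxstep [0.01 0.02 0.01 0.02 0.   0.02]  ikerr 0.0
shift/250 [0.154 0.004 0.417] turn/360 [0.0014 0.0018 0.0074] mm 111.2 deg 2.8
 q end [-0.91  0.6   2.1   2.4   0.83  1.89]  maxstep [0.02 0.04 0.03 0.04 0.   0.02]  ikerr 0.0
scene [([252, 189, 6, 7, 24], [254.2, 191.8]), ([239, 196, 6, 10, 31], [241.1, 200.3]), ([380, 213, 10, 9, 64], [384.9, 218.0])]
 pred cap bbox [376.8 211.4] [392.2 224.4] dx/10mm [ 1.3 -1.3] dy [-3.1 -0.8]
top [([114, 153, 15, 14, 102], [121.8, 160.4]), ([389, 194, 14, 14, 85], [396.1, 200.4]), ([227, 217, 3, 10, 23], [228.0, 220.5])]
 pred cap bbox [389.  193.3] [404.3 208.8] dx/10mm [-0.9 -2.5] dy [-3.1  0.4]
```

View pics/g1.png

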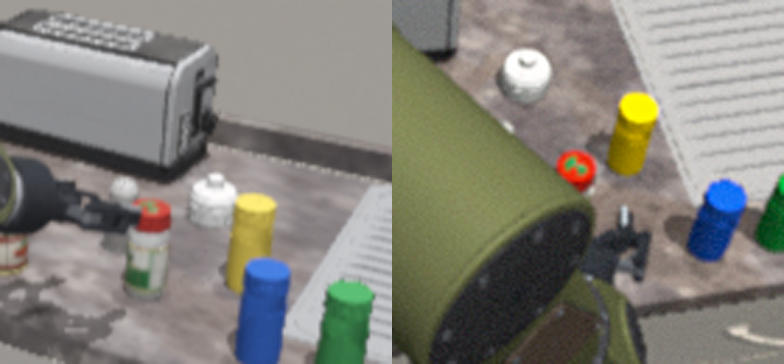

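The left half (scene) shows the gripper at about crop (90,210), level with the cap at crop (150,215). The right half (top) shows the cap at crop (577,170) with the finger near (630,240). The predicted cap box agrees within ~2 mm, so I'll advance and grip.

Request:
move_arm --pt "0.03 0.001 0.03 0.0014 0.0018 0.0074 1" --pt "0.07 0.003 0.08 0.0014 0.0018 0.0074 1" --pt "0.11 0.004 0.13 0.0014 0.0018 0.0074 1" --pt "0.15 0.006 0.177 0.0014 0.0018 0.0074 1" --pt "0.153 0.005 0.24 0.0014 0.0018 0.0074 1" --pt "0.154 0.004 0.31 0.0014 0.0018 0.0074 1" --pt "0.154 0.004 0.37 0.0014 0.0018 0.0074 1" --pt "0.154 0.004 0.417 0.0014 0.0018 0.0074 1"

```text
time_s: 6.5
position: [0.4619, -0.3599, 0.0688]
eef_rot: [0.552, 0.141, 0.816, -0.099]
wrist_force: [0.1, -0.7, -0.2]
grip_width: 1.0
grip_force: 0.0
```

Request:
move_arm --pt "0 0 0 0 0 0 0.8" --pt "0 0 0 0 0 0 0.65" --pt "0 0 0 0 0 0 0.5" --pt "0 0 0 0 0 0 0.4" --pt "0 0 0 0 0 0 0.3" --pt "0 0 0 0 0 0 0.3" --pt "0 0 0 0 0 0 0.3" --pt "0 0 0 0 0 0 0.3" --force 40

```text
time_s: 7.17
position: [0.4605, -0.3587, 0.0682]
eef_rot: [0.551, 0.146, 0.816, -0.097]
wrist_force: [-2.9, -0.6, 5.9]
grip_width: 0.512
grip_force: 39.6
```

Run:
```python
from pl import *
s=readout.get_state(); print(s["q"].round(2),s["position"].round(4),g.round(4),s["time_s"],s["wrist_force"].round(1),s["grip_width"],s["grip_force"])
qa=s["q"]; pa,Ra=tcp(); plan(pa+[0,0,.12],Ra)
print("carry"); jplan(ik(pa+[0,0,.12],Ra,x,qa)[0],qh,6)
for n in("scene","top"): print(redblobs(viewer.get_image(n)))
```

```text
[-0.91  0.6   2.1   2.41  0.83  1.89] [ 0.4605 -0.3587  0.0682] [ 0.4608 -0.3591  0.0682] 7.1667 [-2.9 -0.6  5.9] 0.5115983215878861 39.62462613475509
shift/250 [-0.445  0.001 -0.18 ] turn/360 [0. 0. 0.] mm 120.0 deg 0.0
 q end [-0.91  0.29  2.11  2.15  0.63  2.23]  maxstep [0.   0.04 0.01 0.04 0.03 0.05]  ikerr 0.0
carry
  shift [-0.081  0.355  0.084] turn [-0.0446 -0.0122 -0.1181] deg 46.0 to [ 0.516 -0.285  0.2  ] wrist z 0.285
  shift [-0.226  0.235  0.101] turn [-0.0361 -0.0294 -0.1168] deg 45.0 to [ 0.548 -0.205  0.2  ] wrist z 0.299
  shift [-0.265  0.072  0.108] turn [-0.0219 -0.0409 -0.1155] deg 45.0 to [ 0.555 -0.132  0.192] wrist z 0.315
  shift [-0.205 -0.058  0.099] turn [-0.0056 -0.0459 -0.1139] deg 44.0 to [ 0.545 -0.076  0.18 ] wrist z 0.332
  shift [-0.103 -0.107  0.072] turn [ 0.0104 -0.0452 -0.1116] deg 43.0 to [ 0.526 -0.041  0.168] wrist z 0.349
  shift [-0.023 -0.084  0.027] turn [ 0.0251 -0.0398 -0.1081] deg 42.0 to [ 0.508 -0.028  0.164] wrist z 0.368
[([252, 189, 6, 7, 21], [254.3, 191.7]), ([239, 196, 6, 10, 30], [241.1, 200.2]), ([290, 209, 6, 12, 40], [292.5, 214.1]), ([379, 212, 13, 11, 99], [385.1, 218.1])]
[([114, 153, 15, 14, 101], [121.8, 160.3]), ([227, 216, 7, 14, 76], [230.0, 222.5]), ([228, 237, 7, 13, 66], [230.8, 242.3])]
```

Request:
move_arm --pt "-0.02 0 -0.01 0 0 0 0.3" --pt "-0.07 0 -0.03 0 0 0 0.3" --pt "-0.14 0 -0.06 0 0 0 0.3" --pt "-0.22 0 -0.09 0 0 0 0.3" --pt "-0.3 0 -0.12 0 0 0 0.3" --pt "-0.38 0 -0.15 0 0 0 0.3" --pt "-0.43 0 -0.174 0 0 0 0.3" --pt "-0.445 0 -0.18 0 0 0 0.3"

```text
time_s: 7.93
position: [0.4604, -0.3588, 0.1898]
eef_rot: [0.551, 0.145, 0.816, -0.097]
wrist_force: [-0.0, 0.0, -0.9]
grip_width: 0.511
grip_force: 40.9
```

Request:
move_arm --pt "-0.003 0.015 0.004 -0.002 -0.0005 -0.005 0.3" --pt "-0.012 0.05 0.012 -0.006 -0.002 -0.017 0.3" --pt "-0.025 0.11 0.026 -0.014 -0.004 -0.036 0.3" --pt "-0.04 0.17 0.04 -0.021 -0.006 -0.056 0.3" --pt "-0.053 0.23 0.055 -0.029 -0.008 -0.077 0.3" --pt "-0.067 0.29 0.069 -0.037 -0.01 -0.097 0.3" --pt "-0.077 0.335 0.08 -0.042 -0.0115 -0.111 0.3" --pt "-0.081 0.355 0.084 -0.0446 -0.0122 -0.118 0.3"

```text
time_s: 8.6
position: [0.5168, -0.2835, 0.1972]
eef_rot: [0.522, -0.243, 0.797, -0.181]
wrist_force: [0.4, 0.3, -0.7]
grip_width: 0.51
grip_force: 40.9
```

Request:
move_arm --pt "-0.01 0.01 0.004 -0.002 -0.001 -0.005 0.3" --pt "-0.034 0.035 0.015 -0.005 -0.0045 -0.0175 0.3" --pt "-0.068 0.07 0.03 -0.011 -0.009 -0.035 0.3" --pt "-0.108 0.113 0.048 -0.017 -0.014 -0.056 0.3" --pt "-0.147 0.153 0.066 -0.0235 -0.019 -0.076 0.3" --pt "-0.187 0.193 0.083 -0.03 -0.024 -0.096 0.3" --pt "-0.215 0.223 0.096 -0.034 -0.028 -0.111 0.3" --pt "-0.226 0.235 0.101 -0.036 -0.0294 -0.1168 0.3"

```text
time_s: 9.27
position: [0.5476, -0.2041, 0.1984]
eef_rot: [0.463, -0.583, 0.622, -0.244]
wrist_force: [-0.4, -0.2, -1.5]
grip_width: 0.513
grip_force: 41.0
```

Run:
```python
from pl import *
s=readout.get_state(); print(s["q"].round(2),s["position"].round(4),s["time_s"],s["wrist_force"].round(1),s["grip_width"],s["grip_force"])
print("carry"); jplan(s["q"],qh,4)
cv2.imwrite("pics/k1.png",cv2.resize(viewer.get_image("scene")[120:280,220:440],None,fx=2.5,fy=2.5,interpolation=2))
```

```text
[-0.7   0.31  1.98  1.56  0.83  1.33] [ 0.5476 -0.2041  0.1984] 9.2667 [-0.4 -0.2 -1.5] 0.5130390681654677 40.95444136764854
carry
  shift [-0.264  0.069  0.107] turn [-0.0218 -0.0409 -0.1153] deg 45.0 to [ 0.555 -0.132  0.191] wrist z 0.314
  shift [-0.203 -0.059  0.098] turn [-0.0056 -0.0458 -0.1137] deg 44.0 to [ 0.545 -0.075  0.179] wrist z 0.331
  shift [-0.101 -0.107  0.07 ] turn [ 0.0103 -0.045  -0.1113] deg 43.0 to [ 0.526 -0.041  0.168] wrist z 0.349
  shift [-0.022 -0.083  0.025] turn [ 0.0248 -0.0397 -0.1079] deg 42.0 to [ 0.508 -0.028  0.164] wrist z 0.368
```

View pics/k1.png

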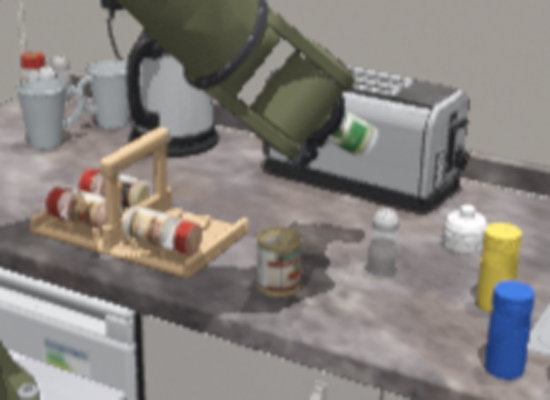

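The jar is held, foot visible at crop (365,135), with the salt, tin and tray untouched. I'll check how far off the toaster stands.

Run:
```python
from pl import *
for c in((265,165),(345,190),(420,205)): print(plane("scene",(c[0]/2.5+220,c[1]/2.5+120),0).round(3))
qq=readout.get_state()["q"]
for k in range(0,9):
    p,Rr=fkp(qq+(qh-qq)*k/8,x); u=Rr.apply([-np.cos(dl),0,-np.sin(dl)]); gp=p+Rr.apply([0,0,.006]); print("cap",(gp+u*.041).round(3),"foot",(gp-u*.065).round(3))
```

```text
[0.785 0.018 0.   ]
[ 0.762 -0.137  0.   ]
[ 0.77  -0.258 -0.   ]
cap [ 0.536 -0.17   0.214] foot [ 0.58  -0.254  0.167]
cap [ 0.532 -0.135  0.202] foot [ 0.601 -0.211  0.179]
cap [ 0.524 -0.107  0.189] foot [ 0.614 -0.163  0.186]
cap [ 0.516 -0.089  0.177] foot [ 0.618 -0.113  0.19 ]
cap [ 0.508 -0.077  0.166] foot [ 0.611 -0.065  0.189]
cap [ 0.503 -0.071  0.159] foot [ 0.594 -0.022  0.184]
cap [ 0.501 -0.069  0.155] foot [0.569 0.01  0.176]
cap [ 0.503 -0.068  0.155] foot [0.539 0.031 0.166]
cap [ 0.508 -0.067  0.158] foot [0.508 0.039 0.158]
```

```bash
sed -i 's/^qh,e4.*/qh,e4=ik(l+[0,-.01,.13],R2,x,[-.37,.5,1.75,.64,1.12,-.75]); ql,e5=ik(l,R2,x,qh)/' pl.py
python3 - <<'E'
from pl import *
print(e4,e5); jplan(readout.get_state()["q"],qh,4)
im=cv2.imread("pics/t2raw.png"); h=cv2.cvtColor(im,cv2.COLOR_BGR2HSV)
m=((h[...,0]>8)&(h[...,0]<25)&(h[...,1]>70)&(h[...,2]>110)).astype('uint8')
for r in (194,198,202,206,210):
    c=np.flatnonzero(m[r,252:275])+252; print(r,c.min(),c.max()+1,plane("top",(c.min(),r+.5),.138)[:2].round(4),plane("top",(c.max()+1,r+.5),.138)[:2].round(4))
for r in (225,235,245):
    c=np.flatnonzero(m[r,215:320])+215; print(r,c.min(),c.max()+1,plane("top",(c.min(),r+.5),.024)[:2].round(4),plane("top",(c.max()+1,r+.5),.024)[:2].round(4))
E
```

```text
6.155869165164417e-14 1.7693218830216137e-10
  shift [-0.26   0.057  0.1  ] turn [-0.0211 -0.041  -0.1159] deg 45.0 to [ 0.555 -0.134  0.194] wrist z 0.316
  shift [-0.194 -0.063  0.088] turn [-0.0052 -0.0458 -0.1139] deg 44.0 to [ 0.545 -0.08   0.185] wrist z 0.336
  shift [-0.095 -0.104  0.059] turn [ 0.0105 -0.0452 -0.1111] deg 43.0 to [ 0.526 -0.048  0.176] wrist z 0.356
  shift [-0.023 -0.078  0.011] turn [ 0.0251 -0.0401 -0.107 ] deg 42.0 to [ 0.508 -0.038  0.174] wrist z 0.378
194 257 265 [0.5348 0.065 ] [0.5305 0.041 ]
198 255 265 [0.5205 0.0722] [0.5152 0.0424]
202 253 266 [0.5065 0.0793] [0.4996 0.0408]
206 258 266 [0.4889 0.0657] [0.4848 0.0422]
210 259 267 [0.4737 0.064 ] [0.4696 0.0406]
225 224 309 [0.518  0.1872] [ 0.4704 -0.0818]
235 223 311 [0.4803 0.1917] [ 0.4319 -0.0823]
245 224 313 [0.4428 0.1899] [ 0.3947 -0.0828]
```

Request:
move_arm --pt "-0.01 0.003 0.004 -0.001 -0.002 -0.005 0.3" --pt "-0.04 0.009 0.015 -0.003 -0.006 -0.017 0.3" --pt "-0.08 0.017 0.03 -0.006 -0.012 -0.035 0.3" --pt "-0.125 0.027 0.048 -0.01 -0.02 -0.056 0.3" --pt "-0.17 0.037 0.065 -0.014 -0.027 -0.076 0.3" --pt "-0.215 0.047 0.083 -0.0175 -0.034 -0.096 0.3" --pt "-0.247 0.054 0.095 -0.02 -0.039 -0.11 0.3" --pt "-0.26 0.057 0.1 -0.0211 -0.041 -0.1159 0.3"

```text
time_s: 9.98
position: [0.5553, -0.1342, 0.1949]
eef_rot: [-0.382, 0.819, -0.326, 0.277]
wrist_force: [-0.0, 0.5, -0.6]
grip_width: 0.511
grip_force: 41.0
```

Request:
move_arm --pt "-0.01 -0.003 0.004 0 -0.002 -0.005 0.3" --pt "-0.03 -0.009 0.013 -0.001 -0.007 -0.017 0.3" --pt "-0.06 -0.019 0.026 -0.0015 -0.014 -0.034 0.3" --pt "-0.094 -0.03 0.042 -0.0025 -0.022 -0.055 0.3" --pt "-0.128 -0.041 0.058 -0.0035 -0.03 -0.075 0.3" --pt "-0.162 -0.052 0.073 -0.0045 -0.038 -0.095 0.3" --pt "-0.185 -0.06 0.084 -0.005 -0.0435 -0.108 0.3" --pt "-0.194 -0.063 0.088 -0.0052 -0.0458 -0.1139 0.3"

```text
time_s: 10.65
position: [0.5454, -0.0806, 0.186]
eef_rot: [-0.29, 0.917, 0.032, 0.27]
wrist_force: [-0.1, -0.3, -0.4]
grip_width: 0.509
grip_force: 41.0
```

Request:
move_arm --pt "-0.005 -0.005 0.003 0.0005 -0.002 -0.005 0.3" --pt "-0.014 -0.016 0.009 0.0015 -0.007 -0.017 0.3" --pt "-0.028 -0.031 0.018 0.003 -0.0135 -0.033 0.3" --pt "-0.046 -0.05 0.028 0.005 -0.022 -0.053 0.3" --pt "-0.062 -0.068 0.039 0.007 -0.029 -0.073 0.3" --pt "-0.079 -0.087 0.05 0.0085 -0.0375 -0.092 0.3" --pt "-0.09 -0.099 0.056 0.01 -0.043 -0.1055 0.3" --pt "-0.095 -0.104 0.059 0.0105 -0.0452 -0.1111 0.3"

```text
time_s: 11.32
position: [0.5267, -0.0487, 0.1772]
eef_rot: [-0.203, 0.87, 0.391, 0.222]
wrist_force: [-0.2, 0.2, -1.3]
grip_width: 0.508
grip_force: 40.9
```

Run:
```python
from pl import *
s=readout.get_state(); print(s["q"].round(2),s["position"].round(4),s["time_s"],s["wrist_force"].round(1),s["grip_width"],s["grip_force"])
plan(l+[0,-.01,.13],R2)
```

```text
[-0.4   0.34  1.77  0.69  1.14 -0.01] [ 0.5267 -0.0487  0.1772] 11.3167 [-0.2  0.2 -1.3] 0.5077070917321003 40.93858895008452
shift/250 [-0.028 -0.081  0.017] turn/360 [ 0.0253 -0.0407 -0.1074] mm 21.7 deg 42.3
 q end [-0.3   0.34  1.71  0.39  1.23 -0.46]  maxstep [0.02 0.   0.01 0.04 0.02 0.06]  ikerr 0.0
```

Request:
move_arm --pt "-0.001 -0.004 0.001 0.001 -0.002 -0.005 0.3" --pt "-0.004 -0.012 0.003 0.004 -0.006 -0.016 0.3" --pt "-0.008 -0.024 0.005 0.008 -0.012 -0.032 0.3" --pt "-0.014 -0.04 0.008 0.0125 -0.02 -0.052 0.3" --pt "-0.019 -0.055 0.011 0.017 -0.028 -0.072 0.3" --pt "-0.024 -0.069 0.014 0.0215 -0.035 -0.091 0.3" --pt "-0.028 -0.081 0.017 0.0253 -0.0407 -0.1074 0.3" --pt "-0.028 -0.081 0.017 0.0253 -0.0407 -0.1074 0.3"

```text
time_s: 11.98
position: [0.5078, -0.038, 0.1736]
eef_rot: [-0.135, 0.694, 0.694, 0.135]
wrist_force: [0.3, 0.6, -1.0]
grip_width: 0.507
grip_force: 40.9
```

Run:
```python
from pl import *
s=readout.get_state(); print(s["q"].round(2),s["position"].round(4),s["time_s"],s["wrist_force"].round(1),s["grip_width"],s["grip_force"])
for d in([0,-.006,.04],[0,0,.015],[0,0,0]): plan(l+d,R2)
A,B=[viewer.get_image(n) for n in("scene","top")]
cv2.imwrite("pics/A1.png",A);cv2.imwrite("pics/B1.png",B)
print(redblobs(A),redblobs(B))
a=cv2.resize(A[130:240,225:345],None,fx=3.3,fy=3.3,interpolation=2);b=cv2.resize(B[150:260,220:340],None,fx=3.3,fy=3.3,interpolation=2)
cv2.imwrite("pics/k2.png",np.hstack([a,b]))
```

```text
[-0.3   0.34  1.71  0.39  1.24 -0.46] [ 0.5078 -0.038   0.1736] 11.9833 [ 0.3  0.6 -1. ] 0.5073161218524098 40.9271028789226
shift/250 [-0.121  0.001  0.339] turn/360 [-0. -0.  0.] mm 90.1 deg 0.0
 q end [-0.3   0.48  1.76  0.42  1.06 -0.54]  maxstep [0.   0.02 0.01 0.01 0.02 0.01]  ikerr 0.0
shift/250 [-0.136  0.001  0.441] turn/360 [-0. -0.  0.] mm 115.4 deg 0.0
 q end [-0.28  0.52  1.78  0.44  1.01 -0.55]  maxstep [0.   0.02 0.01 0.01 0.03 0.01]  ikerr 0.0
shift/250 [-0.159  0.001  0.497] turn/360 [-0. -0.  0.] mm 130.4 deg 0.0
 q end [-0.28  0.55  1.78  0.45  0.98 -0.57]  maxstep [0.   0.03 0.01 0.01 0.03 0.02]  ikerr 0.0
[([229, 142, 8, 5, 32], [232.7, 144.2]), ([303, 168, 10, 12, 76], [307.1, 173.3]), ([252, 189, 6, 7, 24], [254.2, 191.8]), ([239, 196, 6, 10, 30], [241.1, 200.2]), ([290, 209, 7, 12, 43], [292.4, 214.0])] [([114, 153, 15, 14, 102], [121.8, 160.4]), ([300, 235, 6, 5, 19], [302.1, 237.2])]
```

View pics/k2.png

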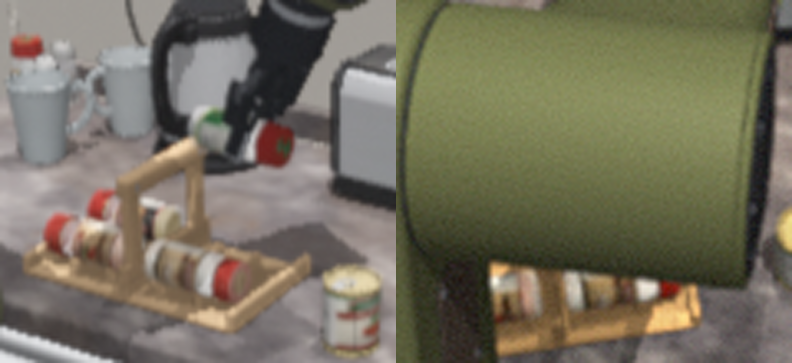

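The left half shows the jar held level over the far-right cradle: cap at crop (275,145), foot at crop (205,120), with the bar to its left. The right half is blocked by the forearm. I'll check the jar's attitude against the projection.

Run:
```python
from pl import *
p,Rr=tcp(); u=Rr.apply([-np.cos(dl),0,-np.sin(dl)]); gp=p+Rr.apply([0,0,.006]); print("axis",u.round(3),gp.round(3))
v=np.cross(u,[1,0,0]); 
for tilt in(0,5,-5):
    uu=Ro.from_rotvec([np.radians(tilt),0,0]).apply(u)
    P=np.array([proj("scene",gp+uu*a+.0225*(np.cos(t)*np.array([1,0,0])+np.sin(t)*np.cross(uu,[1,0,0]))) for a in(.02,.041) for t in np.linspace(0,6.28,30)])
    print(tilt,uu.round(2),"cap bbox pred",P.min(0).round(1),P.max(0).round(1),"foot ctr",proj("scene",gp-uu*.065).round(1))
```

```text
axis [-0.007 -1.    -0.003] [ 0.508 -0.036  0.168]
0 [-0.01 -1.   -0.  ] cap bbox pred [302.2 166. ] [314.5 180.4] foot ctr [284.8 167.9]
5 [-0.01 -1.   -0.09] cap bbox pred [302.1 166.6] [314.5 181.2] foot ctr [284.8 166.3]
-5 [-0.01 -1.    0.08] cap bbox pred [302.1 165.4] [314.5 179.5] foot ctr [284.9 169.4]
```

Request:
move_arm --pt "-0.008 0 0.022 0 0 0 0.3" --pt "-0.025 0 0.07 0 0 0 0.3" --pt "-0.046 0 0.13 0 0 0 0.3" --pt "-0.07 0 0.195 0 0 0 0.3" --pt "-0.09 0 0.25 0 0 0 0.3" --pt "-0.108 0.001 0.302 0 0 0 0.3" --pt "-0.121 0.001 0.339 0 0 0 0.3" --pt "-0.121 0.001 0.339 0 0 0 0.3"

```text
time_s: 12.75
position: [0.5072, -0.0346, 0.0816]
eef_rot: [-0.137, 0.696, 0.692, 0.135]
wrist_force: [-0.4, -0.0, -1.6]
grip_width: 0.508
grip_force: 40.9
```

Request:
move_arm --pt "-0.002 0 0.014 0 0 0 0.3" --pt "-0.005 0 0.034 0 0 0 0.3" --pt "-0.009 0 0.06 0 0 0 0.3" --pt "-0.012 0 0.082 0 0 0 0.3" --pt "-0.015 0 0.102 0 0 0 0.3" --pt "-0.02 0 0.115 0 0 0 0.3" --pt "-0.025 0 0.127 0 0 0 0.3" --pt "-0.025 0 0.127 0 0 0 0.3"

```text
time_s: 13.42
position: [0.508, -0.0284, 0.0513]
eef_rot: [-0.135, 0.695, 0.693, 0.135]
wrist_force: [0.2, 0.4, -2.0]
grip_width: 0.512
grip_force: 40.9
```

Run:
```python
from pl import *
s=readout.get_state(); print(s["q"].round(2),s["position"].round(4),(l).round(4),s["time_s"],s["wrist_force"].round(1),s["wrist_torque"].round(2),s["grip_width"],s["grip_force"])
plan(l,R2)
A=viewer.get_image("scene"); print(redblobs(A))
```

```text
[-0.29  0.53  1.78  0.44  0.99 -0.56] [ 0.508  -0.0284  0.0513] [ 0.508  -0.0282  0.0436] 13.4167 [ 0.2  0.4 -2. ] [-0.2   0.04  0.03] 0.5123087778948819 40.920146238058805
shift/250 [-0.011  0.     0.029] turn/360 [-0.     -0.0001 -0.0005] mm 7.8 deg 0.2
 q end [-0.28  0.55  1.78  0.45  0.98 -0.57]  maxstep [0. 0. 0. 0. 0. 0.]  ikerr 0.0
[([229, 142, 8, 5, 32], [232.7, 144.2]), ([252, 189, 6, 7, 22], [254.1, 191.8]), ([239, 196, 6, 10, 28], [241.0, 200.2]), ([301, 200, 10, 12, 71], [304.8, 205.9]), ([290, 209, 6, 12, 39], [292.5, 213.9])]
```

Another 7 mm down, slowly, then a look at the force.

Request:
move_arm --pt "-0.002 0 0.005 0 0 0 0.3" --pt "-0.004 0 0.01 0 0 0 0.3" --pt "-0.006 0 0.015 0 0 0 0.3" --pt "-0.008 0 0.019 0 0 0 0.3" --pt "-0.009 0 0.023 0 0 0 0.3" --pt "-0.01 0 0.026 0 0 0 0.3" --pt "-0.01 0 0.026 0 0 0 0.3" --pt "-0.01 0 0.026 0 0 0 0.3"

```text
time_s: 14.13
position: [0.5101, -0.0283, 0.0476]
eef_rot: [-0.134, 0.695, 0.693, 0.137]
wrist_force: [1.7, 3.2, 22.8]
grip_width: 0.509
grip_force: 38.3
```

Run:
```python
from pl import *
p,Rr=tcp(); u=Rr.apply([-np.cos(dl),0,-np.sin(dl)]); gp=p+Rr.apply([0,0,.006]); print("axis",u.round(3),gp.round(4))
P=np.array([proj("scene",gp+u*a+.0225*(np.cos(t)*np.array([1,0,0])+np.sin(t)*np.array([0,0,1]))) for a in(.02,.041) for t in np.linspace(0,6.28,30)])
print("pred",P.min(0).round(1),P.max(0).round(1))
A=viewer.get_image("scene"); print(redblobs(A)); s=readout.get_state(); print(s["wrist_force"],s["wrist_torque"])
print([l[1] for l in redblobs(viewer.get_image("top"))])
cv2.imwrite("pics/k3.png",cv2.resize(A[150:240,230:340],None,fx=7,fy=6.6,interpolation=2))
```

```text
axis [-0.004 -1.    -0.001] [ 0.5102 -0.026   0.042 ]
pred [300.5 199.2] [312.4 213.1]
[([229, 142, 8, 5, 32], [232.7, 144.2]), ([252, 189, 6, 7, 24], [254.2, 192.0]), ([239, 196, 6, 10, 28], [241.0, 200.2]), ([302, 201, 9, 12, 69], [305.2, 206.7]), ([290, 209, 6, 12, 41], [292.5, 214.2])]
[ 1.56179219  3.63911112 22.56786002] [ 1.70899145  0.04309909 -0.1214845 ]
[[121.7, 160.5], [301.8, 232.5]]
```

View pics/k3.png

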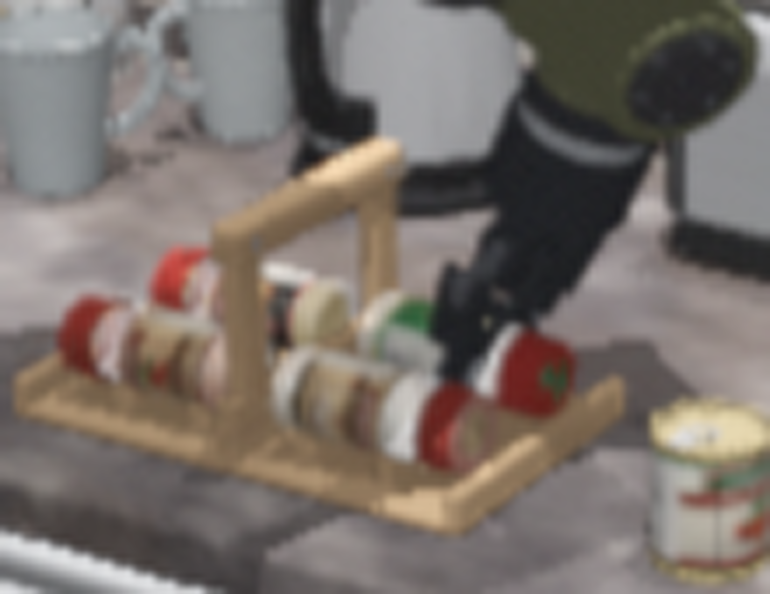

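The jar lies in the far-right cradle, cap (540,370), foot (395,320), between lip and middle board. It is pressing lightly, so I'll ease off and open just enough, leaving the neighbouring jar clear.

Request:
move_arm --pt "0.001 0 -0.003 0 0 0 0.5" --pt "0.002 0 -0.005 0 0 0 0.5" --pt "0.002 0 -0.005 0 0 0 0.53" --pt "0.002 0 -0.005 0 0 0 0.56" --pt "0.002 0 -0.005 0 0 0 0.6" --pt "0.002 0 -0.005 0 0 0 0.64" --pt "0.002 0 -0.005 0 0 0 0.67" --pt "0.002 0 -0.005 0 0 0 0.67" --force 20

```text
time_s: 14.9
position: [0.508, -0.0283, 0.0461]
eef_rot: [-0.135, 0.695, 0.693, 0.135]
wrist_force: [-0.2, 1.0, -0.8]
grip_width: 0.67
grip_force: 0.1
```

Run:
```python
from pl import *
s=readout.get_state(); print(s["q"].round(2),s["position"].round(4),s["time_s"],s["wrist_force"].round(1),s["wrist_torque"].round(2),s["grip_width"],s["grip_force"])
p,Rr=tcp(); plan(p-Rr.apply([0,0,.06]),Rr); plan(p-Rr.apply([0,0,.17])+[0,0,.06],Rr)
A=viewer.get_image("scene"); print(redblobs(A))
```

```text
[-0.29  0.54  1.78  0.45  0.98 -0.56] [ 0.508  -0.0283  0.0461] 14.9 [-0.2  1.  -0.8] [-0.19 -0.07 -0.02] 0.6698737498202982 0.08738366479519755
shift/250 [-0.    0.   -0.24] turn/360 [0. 0. 0.] mm 60.0 deg 0.0
 q end [-0.33  0.46  1.75  0.41  1.11 -0.54]  maxstep [0.01 0.01 0.01 0.01 0.02 0.  ]  ikerr 0.0
shift/250 [ 0.09  -0.    -0.902] turn/360 [0. 0. 0.] mm 226.7 deg 0.0
 q end [-0.4   0.28  1.57  0.36  1.46 -0.47]  maxstep [0.01 0.05 0.04 0.02 0.06 0.02]  ikerr 0.0
[([229, 142, 8, 5, 32], [232.7, 144.2]), ([252, 189, 6, 7, 25], [254.2, 191.9]), ([239, 196, 6, 10, 28], [241.0, 200.2]), ([303, 200, 9, 13, 69], [306.1, 206.2]), ([290, 208, 6, 13, 42], [292.5, 214.0])]
```

Request:
move_arm --pt "0 0 -0.02 0 0 0 0.67" --pt "0 0 -0.07 0 0 0 0.67" --pt "0 0 -0.14 0 0 0 0.67" --pt "0 0 -0.24 0 0 0 0.67" --pt "0.02 0 -0.38 0 0 0 0.67" --pt "0.05 0 -0.54 0 0 0 0.8" --pt "0.08 0 -0.7 0 0 0 1" --pt "0.09 0 -0.85 0 0 0 1"

```text
time_s: 15.62
position: [0.5076, -0.0877, 0.2555]
eef_rot: [-0.134, 0.695, 0.693, 0.135]
wrist_force: [0.6, -0.3, 0.4]
grip_width: 0.999
grip_force: 0.0
```

```bash
cat > bar.py <<'E'
from fk import *
x,_,_=par(); BAR=np.array([.471,.053,.124])
def Rb(az,tilt=0):
    c=np.array([np.cos(az),np.sin(az),0]); z=-U; return Ro.from_matrix(np.c_[c,np.cross(z,c),z])
E
python3 - <<'E'
from bar import *
s=readout.get_state(); print(s["q"].round(2),s["position"].round(4),s["time_s"],s["wrist_force"].round(1))
for az in(0,np.pi):
    R=Rb(az); t=BAR-R.apply([0,0,.006]); A,q=plan(t+[0,0,.1],R,10); A,q=plan(t,R,5,q,A); plan(t+[0,0,.1],R,5,q,A)
A=viewer.get_image("scene"); print(redblobs(A))
B=viewer.get_image("top"); print(redblobs(B))
cv2.imwrite("pics/B2.png",B)
cv2.imwrite("pics/k4.png",np.hstack([cv2.resize(A[150:250,225:345],None,fx=3.3,fy=3.3,interpolation=2),cv2.resize(B[170:270,220:340],None,fx=3.3,fy=3.3,interpolation=2)]))
E
```

```text
[-0.39  0.28  1.59  0.36  1.44 -0.47] [ 0.5076 -0.0877  0.2555] 15.6167 [ 0.6 -0.3  0.4]
shift/250 [ 0.483 -0.148  0.305] turn/360 [-0.0477 -0.048   0.2462] mm 147.6 deg 91.9
 q end [0.03 0.16 1.76 0.   1.22 1.61]  maxstep [0.05 0.03 0.04 0.05 0.06 0.22]  ikerr 0.0
shift/250 [0.  0.  0.4] turn/360 [0. 0. 0.] mm 100.0 deg 0.0
 q end [ 0.03  0.29  1.86 -0.    0.99  1.61]  maxstep [0.   0.03 0.02 0.   0.05 0.  ]  ikerr 0.0
shift/250 [ 0.   0.  -0.4] turn/360 [0. 0. 0.] mm 100.0 deg 0.0
 q end [0.03 0.16 1.76 0.   1.22 1.61]  maxstep [0.   0.03 0.02 0.   0.05 0.  ]  ikerr 0.0
shift/250 [ 0.483 -0.148  0.305] turn/360 [ 0.0481 -0.0477 -0.2471] mm 147.6 deg 92.2
 q end [ 0.03  0.16  1.76 -0.    1.22 -1.54]  maxstep [0.04 0.01 0.02 0.04 0.04 0.12]  ikerr 0.0
shift/250 [0.  0.  0.4] turn/360 [0. 0. 0.] mm 100.0 deg 0.0
 q end [ 0.03  0.29  1.86 -0.    0.99 -1.54]  maxstep [0.   0.03 0.02 0.   0.05 0.  ]  ikerr 0.0
shift/250 [ 0.   0.  -0.4] turn/360 [0. 0. 0.] mm 100.0 deg 0.0
 q end [ 0.03  0.16  1.76  0.    1.22 -1.54]  maxstep [0.   0.03 0.02 0.   0.05 0.  ]  ikerr 0.0
[([229, 142, 8, 5, 32], [232.7, 144.2]), ([252, 189, 6, 7, 23], [254.3, 191.7]), ([239, 196, 6, 10, 31], [241.1, 200.3]), ([303, 201, 10, 12, 69], [306.2, 206.3]), ([290, 209, 7, 12, 41], [292.5, 213.9])]
[([114, 153, 15, 14, 100], [121.9, 160.6])]
```

View pics/k4.png

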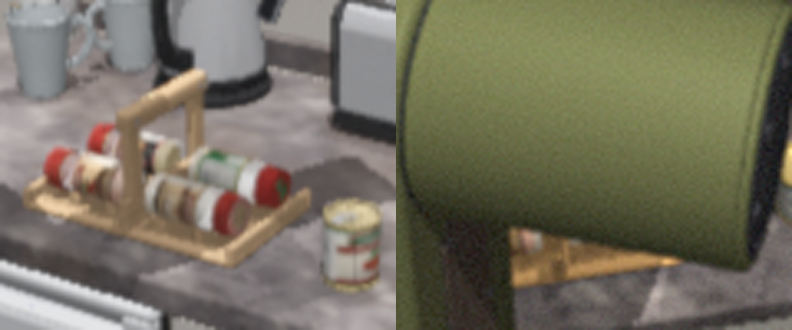

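The jar lies cleanly in the far-right cradle, cap at crop (273,185), parallel to its neighbour. The tray's cap pixels haven't changed, so it has not moved. Next, above the bar.

Request:
move_arm --pt "0.03 -0.01 0.02 0.003 -0.003 -0.015 1" --pt "0.07 -0.02 0.04 0.007 -0.007 -0.034 1" --pt "0.1 -0.03 0.065 0.01 -0.01 -0.052 1" --pt "0.14 -0.04 0.09 0.014 -0.014 -0.071 1" --pt "0.18 -0.055 0.11 0.018 -0.018 -0.09 1" --pt "0.21 -0.065 0.13 0.021 -0.021 -0.108 1" --pt "0.24 -0.074 0.15 0.024 -0.024 -0.123 1" --pt "0.24 -0.074 0.15 0.024 -0.024 -0.123 1"

```text
time_s: 16.38
position: [0.4892, -0.0163, 0.2399]
eef_rot: [-0.073, 0.377, 0.921, 0.073]
wrist_force: [-0.0, -0.4, 1.6]
grip_width: 1.001
grip_force: 0.0
```

```bash
sed -i 's/\.471,/.470,/' bar.py
python3 - <<'E'
from bar import *
R=Rb(np.pi); t=BAR-R.apply([0,0,.006]); plan(t+[0,0,.1],R)
E
```

```text
shift/250 [0.236 0.138 0.097] turn/360 [ 0.0238 -0.024  -0.1231] mm 72.6 deg 46.0
 q end [ 0.03  0.15  1.76 -0.    1.22 -1.54]  maxstep [0.03 0.01 0.01 0.02 0.02 0.07]  ikerr 0.0
```

Request:
move_arm --pt "0.03 0.018 0.012 0.003 -0.003 -0.016 1" --pt "0.07 0.04 0.028 0.007 -0.007 -0.035 1" --pt "0.1 0.06 0.043 0.01 -0.01 -0.053 1" --pt "0.14 0.08 0.057 0.014 -0.014 -0.072 1" --pt "0.175 0.1 0.072 0.0175 -0.018 -0.091 1" --pt "0.21 0.122 0.086 0.021 -0.021 -0.109 1" --pt "0.236 0.138 0.097 0.0238 -0.024 -0.1231 1" --pt "0.236 0.138 0.097 0.0238 -0.024 -0.1231 1"

```text
time_s: 17.05
position: [0.4705, 0.0525, 0.2301]
eef_rot: [-0.0, 0.002, 1.0, 0.0]
wrist_force: [-0.6, 0.1, 0.9]
grip_width: 1.001
grip_force: 0.0
```

Run:
```python
from bar import *
R=Rb(np.pi); t=BAR-R.apply([0,0,.006]); plan(t,R)
A=viewer.get_image("scene"); p,Rr=tcp()
for sg in(1,-1): print("finger tips pred px",proj("scene",p+Rr.apply([0,sg*.045,.015])).round(1))
print("bar ctr top px",proj("scene",[.47,.053,.138]).round(1),"ends",proj("scene",[.398,.053,.138]).round(1),proj("scene",[.542,.053,.138]).round(1))
cv2.imwrite("pics/k5.png",cv2.resize(A[120:240,225:345],None,fx=5,fy=5,interpolation=2))
```

```text
shift/250 [0.002 0.002 0.4  ] turn/360 [ 0.0001 -0.0001 -0.0006] mm 100.1 deg 0.2
 q end [ 0.03  0.28  1.86 -0.    0.99 -1.54]  maxstep [0.   0.02 0.02 0.   0.03 0.  ]  ikerr 0.0
finger tips pred px [261.6 154.7]
finger tips pred px [283.5 159.3]
bar ctr top px [272.9 178.3] ends [260.3 185.4] [284.6 171.7]
```

View pics/k5.png

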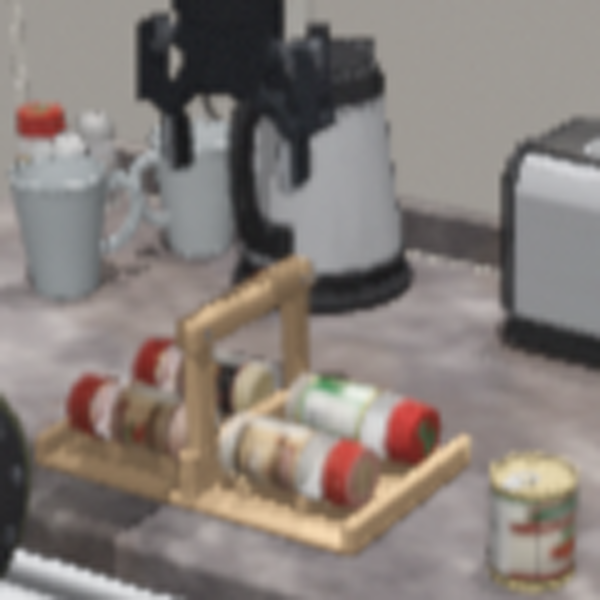

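The fingers straddle the bar line: bar ends at crop (185,325) and (310,262), fingers at (180,150) and (300,165). All four jars are in place, so I'll descend and grip.

Request:
move_arm --pt "0.001 0.001 0.03 0 0 -0.0006 1" --pt "0.002 0.002 0.09 0 0 -0.0006 1" --pt "0.002 0.002 0.16 0 0 -0.0006 1" --pt "0.002 0.002 0.23 0 0 -0.0006 1" --pt "0.002 0.002 0.3 0 0 -0.0006 1" --pt "0.002 0.002 0.35 0 0 -0.0006 1" --pt "0.002 0.002 0.385 0 0 -0.0006 1" --pt "0.002 0.002 0.4 0 0 -0.0006 1"

```text
time_s: 17.77
position: [0.4701, 0.0518, 0.1284]
eef_rot: [-0.002, 0.003, 1.0, 0.001]
wrist_force: [0.1, -0.8, 0.4]
grip_width: 1.002
grip_force: 0.0
```

Request:
move_arm --pt "0 0 0 0 0 0 0.8" --pt "0 0 0 0 0 0 0.65" --pt "0 0 0 0 0 0 0.5" --pt "0 0 0 0 0 0 0.4" --pt "0 0 0 0 0 0 0.3" --pt "0 0 0 0 0 0 0.2" --pt "0 0 0 0 0 0 0.1" --pt "0 0 0 0 0 0 0.05" --force 40

```text
time_s: 18.43
position: [0.4706, 0.0527, 0.1304]
eef_rot: [0.0, 0.001, 1.0, 0.001]
wrist_force: [-2.4, 2.0, 5.3]
grip_width: 0.218
grip_force: 40.0
```

Request:
move_arm --pt "0 0 0 0 0 0 0.05" --pt "0 0 0 0 0 0 0.05" --pt "0 0 0 0 0 0 0.05" --pt "0 0 0 0 0 0 0.05" --pt "0 0 0 0 0 0 0.05" --pt "0 0 0 0 0 0 0.05" --pt "0 0 0 0 0 0 0.05" --pt "0 0 0 0 0 0 0.05" --force 90

```text
time_s: 19.1
position: [0.4706, 0.0527, 0.1305]
eef_rot: [0.0, 0.001, 1.0, 0.001]
wrist_force: [-3.2, 2.8, 7.7]
grip_width: 0.214
grip_force: 88.5
```

Request:
move_arm --pt "0 0 -0.004 0 0 0 0.05" --pt "0 0 -0.012 0 0 0 0.05" --pt "0 0 -0.022 0 0 0 0.05" --pt "0 0 -0.034 0 0 0 0.05" --pt "0 0 -0.046 0 0 0 0.05" --pt "0 0 -0.056 0 0 0 0.05" --pt "0 0 -0.06 0 0 0 0.05" --pt "0 0 -0.06 0 0 0 0.05"

```text
time_s: 19.77
position: [0.4705, 0.0525, 0.1451]
eef_rot: [-0.0, 0.001, 1.0, 0.001]
wrist_force: [0.1, -0.2, -6.5]
grip_width: 0.21
grip_force: 88.0
```

Run:
```python
from bar import *
s=readout.get_state(); print(s["position"].round(4),s["wrist_force"].round(1),s["wrist_torque"].round(3),s["grip_force"])
print([b[1] for b in redblobs(viewer.get_image("scene"))])
```

```text
[0.4705 0.0525 0.1451] [ 0.1 -0.2 -6.5] [-0.033  0.087  0.046] 88.00029873847961
[[232.7, 144.2], [254.4, 187.7], [240.8, 196.6], [306.4, 202.3], [292.5, 210.2]]
```

Airborne and level: all four caps rose by about 4 px. I'll lift the rest of the way.

Request:
move_arm --pt "0 0 -0.01 0 0 0 0.05" --pt "0 0 -0.025 0 0 0 0.05" --pt "0 0 -0.045 0 0 0 0.05" --pt "0 0 -0.07 0 0 0 0.05" --pt "0 0 -0.095 0 0 0 0.05" --pt "0 0 -0.12 0 0 0 0.05" --pt "0 0 -0.145 0 0 0 0.05" --pt "0 0 -0.17 0 0 0 0.05"

```text
time_s: 20.48
position: [0.4705, 0.0524, 0.1881]
eef_rot: [-0.0, 0.001, 1.0, 0.001]
wrist_force: [-0.5, 0.1, -8.2]
grip_width: 0.213
grip_force: 88.0
```

Request:
move_arm --pt "0 0 -0.025 0 0 0 0.05" --pt "0 0 -0.05 0 0 0 0.05" --pt "0 0 -0.075 0 0 0 0.05" --pt "0 0 -0.1 0 0 0 0.05" --pt "0 0 -0.125 0 0 0 0.05" --pt "0 0 -0.145 0 0 0 0.05" --pt "0 0 -0.16 0 0 0 0.05" --pt "0 0 -0.17 0 0 0 0.05"

```text
time_s: 21.15
position: [0.4706, 0.0523, 0.2303]
eef_rot: [-0.0, 0.001, 1.0, 0.001]
wrist_force: [-0.7, -0.3, -7.2]
grip_width: 0.213
grip_force: 88.1
```

Request:
move_arm --pt "0 0 0 0 0 0 0.05" --pt "0 0 0 0 0 0 0.05" --pt "0 0 0 0 0 0 0.05" --pt "0 0 0 0 0 0 0.05" --pt "0 0 0 0 0 0 0.05" --pt "0 0 0 0 0 0 0.05" --pt "0 0 0 0 0 0 0.05" --pt "0 0 0 0 0 0 0.05"

```text
time_s: 21.82
position: [0.4705, 0.0524, 0.2298]
eef_rot: [-0.0, 0.001, 1.0, 0.001]
wrist_force: [0.3, 0.3, -7.9]
grip_width: 0.209
grip_force: 88.0
```

Run:
```python
from bar import *
s=readout.get_state(); print(s["position"].round(4),s["wrist_force"].round(1),s["wrist_torque"].round(3),s["grip_force"],s["time_s"],np.abs(s["qd"]).max())
A=viewer.get_image("scene"); print([b[1] for b in redblobs(A)])
cv2.imwrite("pics/f.png",cv2.resize(A[100:260,220:440],None,fx=3.5,fy=3.5,interpolation=2))
```

```text
[0.4705 0.0524 0.2298] [ 0.3  0.3 -7.9] [ 0.029 -0.001  0.001] 88.0332362651825 21.8167 0.0032436500077966824
[[232.7, 144.2], [252.7, 166.5], [239.4, 174.4], [306.2, 180.0], [291.8, 187.0]]
```

View pics/f.png

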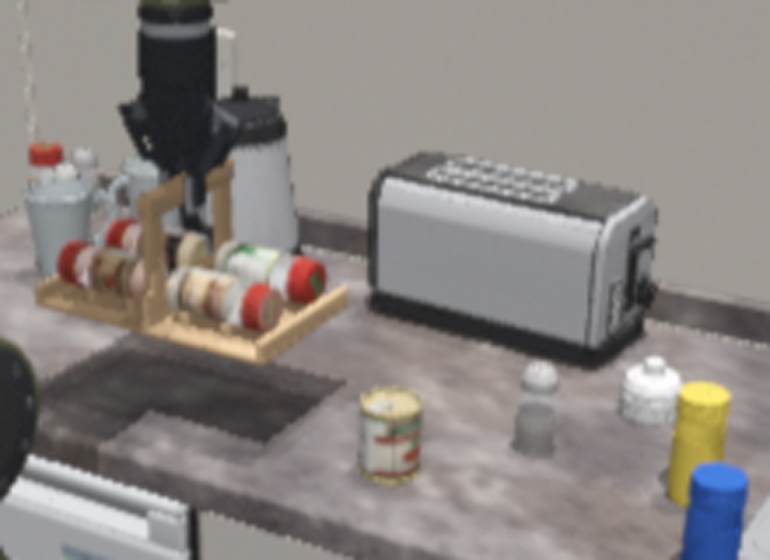

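The tray hangs level about 10 cm up, with its shadow at (200,390). All four jars lie in their cradles, and the tin (390,435), salt (537,410) and look-alikes are where they were.

```bash
python3 -c "
from station import bot
print(bot.close_job())"
```

```text
the job is handed in; nothing more can be done
None
```

I laid the jar in the empty cradle, then lifted the tray by its bar and handed the job in with it held level and still about 10 cm above the worktop, all four jars in their cradles and no other object in the camera's view moved (about 22 s of the 64 s used).

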